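# Screw the last coat peg into the hall peg rail without crossing its thread

### The arm

A 6-joint arm with a two-finger parallel gripper is mounted at the origin on the work surface. World frame = base frame: x ahead of the robot, y to its left, z up, the work surface at z = 0. Lengths are in mm, angles in degrees, forces in N, time in s.
With the tool pointing down it reaches from about 325 to 900 mm from the base axis. Payload 3.5 kg.
Tool frame: the origin (TCP) lies at the very end of the fingers, on their centre line; the grasp point (between the pads) lies 19 mm behind it (bot.grip_depth is the distance from the TCP to the grasp point, in mm); z points along the fingers, y is the line along which they close (so a half turn about z gives the same grasp; the last joint's range is limited). The gripper opens to 85 mm and grips with 20 to 120 N. Pads are 22 mm wide; open, the fingers measure 114 mm over their backs; the gripper's body (76 mm by 85 mm) begins 54 mm behind the grasp point. The pads swing forward as they close: fully open they stand 13 mm farther back than shut.
Start: joints at [67.3, 15.837, -1.513, 72.651, 0, 84.076], TCP at [180.403, 598.395, 231.313] pointing down, gripper open.
Joint ranges: [-178.77, 178.77], [-48.84, 107.48], [-61.69, 71.31], [-111.58, 123.2], [-90, 87.43], [-180, 180]. Speed limits (degrees/s): [147.25, 147.25, 180, 180, 180, 180].

### API

Orientations are given as [roll, pitch, yaw] about the fixed x, y, z axes, in that order (R = Rz(yaw) Ry(pitch) Rx(roll)).
In Python, from bench import bot gives the robot as it stands.
- The arm moves only by the shell command python3 -m creep 'ROWS' [FORCE]. ROWS is JSON, a list of rows, each an object of numbers: "x", "y", "z": the shift along the world's x, y, z each as a share of 5 cm, from -1 to 1; "ax", "ay", "az": the turn, a rotation vector about the world's x, y, z each as a share of 5 degrees, from -1 to 1; "grip": the opening, from 0 (shut) to 1 (fully open). In form: [{"x": .., "y": .., "z": .., "ax": .., "ay": .., "az": .., "grip": ..}, ...]. A call has 1 to 10 rows; each row shifts and turns the commanded pose from where the row before left it; what a row does not reach is not made up. A row lasts 1/8 s, in which the tool goes at most 62.5 mm and 10.7 degrees, less where a joint would pass 70% of its speed; a pose out of reach is approached as far as the arm can. A call with a number of a shift or a turn outside -1 to 1 is refused whole. A call with a gripper value outside its range is refused whole. The fingers move at their own pace and stop on an object; FORCE is the grip in N (left out, the last holds). Time passes only in rows, so rows that do not move let the fingers close. It gives the time, the measured TCP pose, the force, the opening and the grip force at its end, in the units of the state.
- bot.sense(): the state, without advancing time (a new reading comes with each control period).
- bot.capture(name): name is "scene" or "top" or "wrist"; returns (picture, depth): 384x512x3 uint8, red, green, blue; 384x512 float32, mm along the optical axis (not along the pixel's ray), 0 where there is no reading.
- bot.camera_model(name): a dict with "K" (3x3 intrinsics, pixels), "cam_to_world" (4x4, takes a point from camera to world coordinates); the wrist camera has in their place "T_tool_cam" (4x4, takes a point from camera to tool coordinates, whose origin is the TCP and whose axes are the flange's). Camera axes: x right, y down, z forward; pixel columns grow to the right and rows downward; lengths in mm; the calibration is good to about 2 mm. The wrist camera is an equidistant fisheye: a pixel r from the principal point sees the ray r / f radians off the axis. A picture is of the moment at which its call begins: read the wrist's pose just before it. camera_model takes no time and is no camera call.
- bot.job_done(): hands the job in; it is judged then, once.
The state is a dict: "time_s": time; "qpos": joint angles; "qd": joint speeds; "effort": joint torques, N m; "ee_pos": TCP position; "eef_rot": TCP orientation; "contact_force": force on the tool from outside, world axes, zero at the start; "wrist_torque": the same for the moment, N m; "gripper_width": finger opening in mm; "grip_force": force on a finger pad.
Only numpy, scipy, OpenCV 4.12 (cv2) and the standard library are available. Lean on these libraries where they do the work, as an engineer would, in place of code of your own. Each camera call takes 0.05 s, during which the arm holds its last target. There are 200 camera calls.

### The job

The middle coat peg is only standing loosely in its brass collar: screw it in clockwise, gently, until it is fully home with its flange down on the collar, then let go. If it binds while still standing proud the thread is crossed: stop at once, turn it back under light pressure until it drops into the thread, then screw it home. Never force it, because the collar must not turn in the wood, and leave the other things on the table alone.

Things in the scene. Friction and masses are not known exactly. Their poses are not given: they have to be found in the camera images.
- peg: Loose black coat peg, about 0.14 kg, upright in the middle collar. Origin: centre of the underside of its round flange (54 mm across, 5 mm thick); z up, x and y square to the flats of its head. Below: a 27.5 mm steel stem with three lugs. Origin's height over collar_top: about 12.5 mm with its lugs on top of the thread (proud), 2.5 to 4 mm when dropped in, 0 when home.
- peg_head (a point): Centre of the peg's square head, 31 mm above the peg's origin. The head is 36 x 36 mm and 34 mm tall (14 to 48 mm above the origin), on a 26 mm round neck: grip two facing flats.
- rail: Oak peg rail lying fixed on the table, 90 x 440 mm, 32 mm thick, long side along its y; origin at the centre of its underside, z up. Two fitted pegs, like the loose one, stand 130 mm either side of the middle, tops 82 mm above the table.
- collar_top (a point): Centre of the upper face of the middle brass collar, 34 mm above the table, in the axis of the thread; its round flange is 74 mm across and stands 2 mm over the wood.
- thread_in (a point): Hidden crest of the three-start thread, on the axis, 7 mm below the collar's top. A proud peg turns freely between two stops about 1.5 rad apart; in a window 0.35 rad wide between them it drops 8 to 10 mm under light pressure. Turned clockwise (from above) it either drops in or binds, crossed, within 0.75 rad; then the drop lies counter-clockwise, up to 0.75 rad back from that stop.
- thread_end (a point): Hidden end of the thread, on the axis, 19.7 mm below the collar's top. Once dropped in (sometimes so at the start), the peg goes home by clockwise turning with light pressure: 0.7 to 1.05 rad and 2.5 to 4 mm down, to a stop with its flange on the collar. Turned on counter-clockwise instead it binds within 0.85 rad. Where the drop lies cannot be seen.
- collar_mark (a point): Red paint dot on the middle collar's flange, 32.5 mm from the axis: it moves if the collar turns in the wood. The collar holds by friction up to about 0.35 N m about the vertical. A free peg under 4 N takes under 0.1 N m; at every stop the torque builds springily, 2.5 N m per rad, so the collar slips some 0.14 rad past first resistance.
- bowl: Blue ceramic key bowl, 110 mm across, 45 mm tall, origin under its centre. Leave alone.
- padlock: Brass padlock standing upright, 40 x 22 x 61 mm, origin under its centre. Leave alone.
- tape: Yellow tape measure, 65 x 40 x 60 mm, origin under its centre. Leave alone.
Things that resemble listed ones, but are neither listed nor needed, are in the scene too. What is shaped like the peg but blue, orange or purple is not meant.

How it is judged:
By the outcome, as a careful person would: the job done as asked, in the order asked, and still so for the second after the job is handed in, with the robot touching nothing.
It also fails if it takes over 64 s, if anything falls off the work surface, if the arm or the gripper's body presses on something with over 40 N, if the wrist force passes 120 N, or if a joint passes its speed limit or range.

## Working session

There is one attempt and no reset: what is moved stays moved. The work goes in short steps, Python scripts to look and compute and a shell command to move; the robot and the scene stay as the last step left them, time stands still between calls to the robot, and variables do not carry over. Pictures are saved under pics/ and viewed, at most 10 in all, crops included, and the job is handed in when it is done.

```bash
mkdir -p pics; ls
python3 - <<'E'
from bench import bot
import cv2,numpy as np
s=bot.sense();print({k:np.round(v,2).tolist() for k,v in s.items()})
for n in("scene","top"):
    p,d=bot.capture(n);cv2.imwrite(f"pics/{n}0.png",p[...,::-1]);np.savez(f"{n}0.npz",p=p,d=d)
    m=bot.camera_model(n);print(n,np.round(m["K"],1).tolist(),np.round(m["cam_to_world"],3).tolist())
E
```

```text
pics
{'time_s': 0.0, 'qpos': [67.3, 15.88, -1.6, 72.65, -0.0, 84.08], 'qd': [0.06, 0.11, -0.07, -0.12, -0.0, 0.12], 'effort': [0.0, -44.55, 29.52, 0.02, -0.0, -0.0], 'ee_pos': [180.11, 597.64, 230.12], 'eef_rot': [-179.87, -0.01, 163.22], 'contact_force': [-0.41, 0.39, 0.42], 'wrist_torque': [0.01, -0.01, 0.04], 'grip_force': 0.0, 'gripper_width': 85.14}
scene [[488.2, 0.0, 251.1], [0.0, 488.2, 188.7], [0.0, 0.0, 1.0]] [[0.086, 0.815, -0.572, 1073.519], [0.996, -0.073, 0.046, -1.804], [-0.004, -0.574, -0.819, 826.995], [0.0, 0.0, 0.0, 1.0]]
top [[486.0, 0.0, 259.4], [0.0, 486.0, 188.1], [0.0, 0.0, 1.0]] [[-0.025, -0.999, 0.025, 520.88], [-0.999, 0.024, -0.032, 62.874], [0.031, -0.025, -0.999, 888.998], [0.0, 0.0, 0.0, 1.0]]
```

View pics/top0.png

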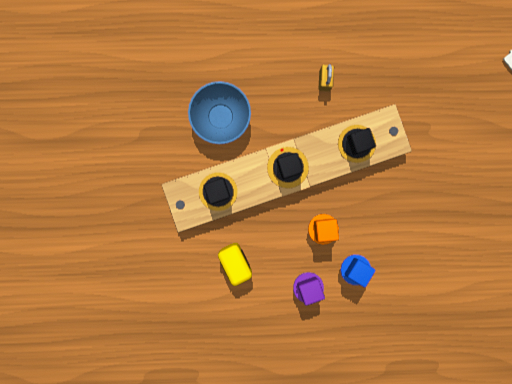

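View pics/scene0.png

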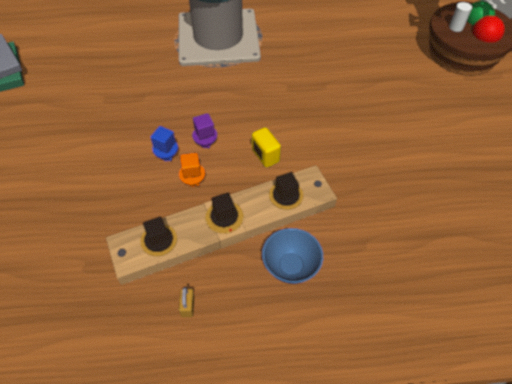

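The top view shows the rail with the middle peg at about (288,166) and the red dot at (282,150). The scene view shows the same peg at about (223,212). Now I'll measure its head and the collar.

```bash
cat > h.py <<'E'
import numpy as np,cv2
from bench import bot
def cast(m,uv,z):
    K=np.array(m["K"]);T=np.array(m["cam_to_world"]);uv=np.atleast_2d(uv).astype(float)
    r=np.c_[(uv[:,0]-K[0,2])/K[0,0],(uv[:,1]-K[1,2])/K[1,1],np.ones(len(uv))]@T[:3,:3].T
    return T[:3,3]+r*((z-T[2,3])/r[:,2])[:,None]
def cloud(m,d):
    K=np.array(m["K"]);T=np.array(m["cam_to_world"]);v,u=np.indices(d.shape)
    c=np.stack([(u-K[0,2])/K[0,0]*d,(v-K[1,2])/K[1,1]*d,d],-1)
    return c@T[:3,:3].T+T[:3,3]
E
python3 - <<'E'
from h import *
for n,cs in(("top",[(288,166),(218,191),(359,142)]),("scene",[(223,212)])):
    z=np.load(n+"0.npz");p=z["p"];d=z["d"];m=bot.camera_model(n);P=cloud(m,d)
    print(n,"table z",np.median(P[300:340,150:200,2][d[300:340,150:200]>0]) )
    for c in cs:
        M=np.zeros(d.shape,bool);M[c[1]-28:c[1]+28,c[0]-28:c[0]+28]=1
        M&=(p.max(-1)<60)&(d>0)
        z0=np.percentile(P[M][:,2],90)
        T=M&(np.abs(P[...,2]-z0)<9); q=P[T]
        r=cv2.minAreaRect(q[:,:2].astype(np.float32))
        print(c,M.sum(),T.sum(),"z",np.round(np.percentile(P[M][:,2],[10,50,80,90,97]),1),"med",np.median(q,0).round(1),r)
m=bot.camera_model("top");p=np.load("top0.npz")["p"].astype(int)
R=(p[...,0]>150)&(p[...,1]<70)&(p[...,2]<70);v,u=np.nonzero(R);print("red",len(u),u.mean(),v.mean(),cast(m,[u.mean(),v.mean()],34))
h=cv2.cvtColor(p.astype(np.uint8),cv2.COLOR_RGB2HSV)
Y=((h[...,0]>18)&(h[...,0]<28)&(h[...,1]>190)&(h[...,2]>140));M=np.zeros_like(Y);M[140:192,262:316]=1
v,u=np.nonzero(Y&M);pts=np.c_[u,v].astype(np.float32);hull=cv2.convexHull(pts);print("collar",len(u),cv2.fitEllipse(hull));
e=cv2.fitEllipse(hull)[0];print(cast(m,e,34))
cr=p[110:225,155:425].astype(np.uint8)[...,::-1];cv2.imwrite("pics/c.png",cv2.resize(cr[15:,90:200],None,fx=5,fy=5,interpolation=2))
E
```

```text
top table z 1.2399023568141843
(288, 166) 670 455 z [43.4 85.7 87.4 88.1 89.1] med [577.3 -14.2  86.6] ((577.2464599609375, -14.777774810791016), (35.65062713623047, 36.42277526855469), 16.76583480834961)
(218, 191) 666 466 z [40.  82.3 83.9 84.6 85.5] med [537.6 108.8  83.1] ((537.8150634765625, 109.02183532714844), (35.9183349609375, 36.05070495605469), 17.39017105102539)
(359, 142) 721 441 z [39.9 81.8 83.9 84.6 85.5] med [ 615.7 -136.7   83.2] ((616.1163330078125, -137.53500366210938), (35.68495178222656, 35.009063720703125), 16.827409744262695)
scene table z 0.6742087923397548
(223, 212) 619 299 z [42.1 75.8 85.8 86.6 87.7] med [583.6 -14.5  85.5] ((580.0527954101562, -14.386192321777344), (34.73653793334961, 32.93336868286133), 16.129440307617188)
red 4 281.5 149.5 [[609.17262377  -5.10731799  34.        ]]
collar 403 ((287.4106140136719, 166.99423217773438), (39.030006408691406, 40.146480560302734), 80.71673583984375)
[[577.99528319 -14.75718291  34.        ]]
```

View pics/c.png

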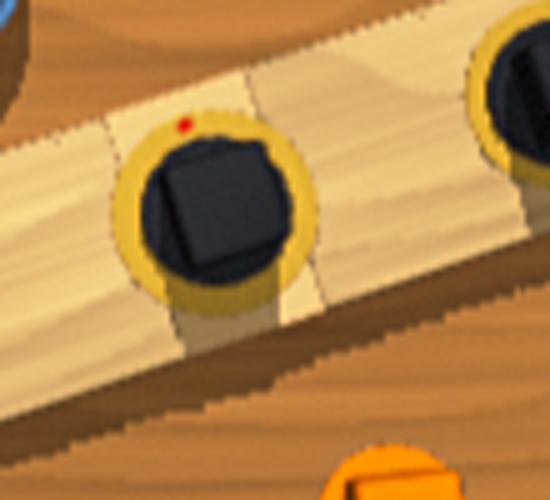

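The middle peg's top is at about 86, which is 3.5 mm above the fitted pegs, so it has already dropped into the thread. Its centre is about (578, -14.5), in agreement with the collar and the midpoint of the fitted pegs. The flats are at 16.8°, so I'll line the closing axis up with 106.8°.

```bash
python3 -m creep '[{"x":0.612,"y":-0.943,"z":-0.1,"az":0.517,"grip":1},{"x":0.612,"y":-0.943,"z":-0.1,"az":0.517,"grip":1},{"x":0.612,"y":-0.943,"z":-0.1,"az":0.517,"grip":1},{"x":0.612,"y":-0.943,"z":-0.1,"az":0.517,"grip":1},{"x":0.612,"y":-0.943,"z":-0.1,"az":0.517,"grip":1},{"x":0.612,"y":-0.943,"z":-0.1,"az":0.517,"grip":1},{"x":0.612,"y":-0.943,"z":-0.1,"az":0.517,"grip":1},{"x":0.612,"y":-0.943,"z":-0.1,"az":0.517,"grip":1},{"x":0.612,"y":-0.943,"z":-0.1,"az":0.517,"grip":1},{"x":0.612,"y":-0.943,"z":-0.1,"az":0.517,"grip":1}]' 20 
python3 -m creep '[{"x":0.612,"y":-0.943,"z":-0.1,"az":0.517,"grip":1},{"x":0.612,"y":-0.943,"z":-0.1,"az":0.517,"grip":1},{"x":0.612,"y":-0.943,"z":-0.1,"az":0.517,"grip":1},{"x":0},{"x":0},{"x":0}]'
python3 - <<'E'
from h import *
s=bot.sense();print({k:np.round(v,2).tolist() for k,v in s.items()})
p,d=bot.capture("wrist");cv2.imwrite("pics/w1.png",p[...,::-1]);np.savez("w1.npz",p=p,d=d)
m=bot.camera_model("wrist");print(m)
E
```

```text
{'time_s': 0.1, 'qpos': [67.3, 15.88, -1.59, 72.65, 0.0, 84.08], 'qd': [-0.03, -0.17, 0.14, 0.01, 0.01, 0.11], 'effort': [-0.0, -44.67, 29.61, 0.01, -0.0, -0.0], 'ee_pos': [180.11, 597.74, 230.25], 'eef_rot': [-179.88, -0.01, 163.23], 'contact_force': [-0.15, 0.39, 0.26], 'wrist_torque': [-0.03, -0.01, 0.02], 'grip_force': 0.0, 'gripper_width': 85.59}
{'K': array([[297.31863964,   0.        , 252.76636266],
       [  0.        , 297.31863964, 188.42086696],
       [  0.        ,   0.        ,   1.        ]]), 'T_tool_cam': array([[-2.23375344e-04, -9.48308813e-01, -3.17348933e-01,
         8.29540263e+01],
       [ 9.99999969e-01, -1.77810243e-04, -1.72542938e-04,
         4.11715153e-01],
       [ 1.07196098e-04, -3.17348962e-01,  9.48308824e-01,
        -1.41990819e+02],
       [ 0.00000000e+00,  0.00000000e+00,  0.00000000e+00,
         1.00000000e+00]])}invalid input
invalid input
```

View pics/w1.png

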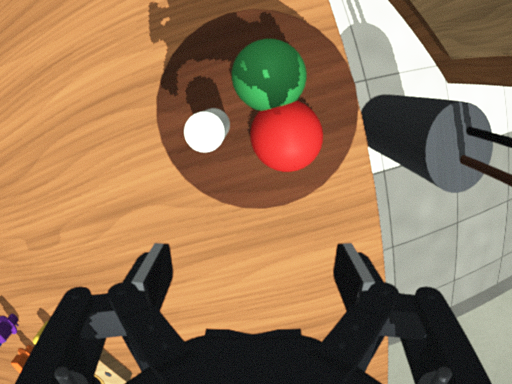

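The arm hasn't moved: this wrist view is still the start pose, with the cake below. The rows were refused because each one needs all seven keys.

```bash
python3 -m creep '[{"x":0.612,"y":-0.943,"z":-0.1,"ax":0,"ay":0,"az":0.517,"grip":1},{"x":0.612,"y":-0.943,"z":-0.1,"ax":0,"ay":0,"az":0.517,"grip":1},{"x":0.612,"y":-0.943,"z":-0.1,"ax":0,"ay":0,"az":0.517,"grip":1},{"x":0.612,"y":-0.943,"z":-0.1,"ax":0,"ay":0,"az":0.517,"grip":1},{"x":0.612,"y":-0.943,"z":-0.1,"ax":0,"ay":0,"az":0.517,"grip":1},{"x":0.612,"y":-0.943,"z":-0.1,"ax":0,"ay":0,"az":0.517,"grip":1},{"x":0.612,"y":-0.943,"z":-0.1,"ax":0,"ay":0,"az":0.517,"grip":1},{"x":0.612,"y":-0.943,"z":-0.1,"ax":0,"ay":0,"az":0.517,"grip":1},{"x":0.612,"y":-0.943,"z":-0.1,"ax":0,"ay":0,"az":0.517,"grip":1},{"x":0.612,"y":-0.943,"z":-0.1,"ax":0,"ay":0,"az":0.517,"grip":1}]' 
python3 -m creep '[{"x":0.612,"y":-0.943,"z":-0.1,"ax":0,"ay":0,"az":0.517,"grip":1},{"x":0.612,"y":-0.943,"z":-0.1,"ax":0,"ay":0,"az":0.517,"grip":1},{"x":0.612,"y":-0.943,"z":-0.1,"ax":0,"ay":0,"az":0.517,"grip":1},{"x":0,"y":0,"z":0,"ax":0,"ay":0,"az":0,"grip":1},{"x":0,"y":0,"z":0,"ax":0,"ay":0,"az":0,"grip":1},{"x":0,"y":0,"z":0,"ax":0,"ay":0,"az":0,"grip":1}]'
python3 - <<'E'
from h import *
s=bot.sense();print({k:np.round(v,2).tolist() for k,v in s.items()})
p,d=bot.capture("wrist");cv2.imwrite("pics/w2.png",p[...,::-1]);np.savez("w2.npz",p=p,d=d,pos=s["ee_pos"],rot=s["eef_rot"])
E
```

```text
time_s: 1.4
ee_pos: [487.0, 125.2, 181.0]
eef_rot: [180.0, 0.0, -170.8]
contact_force: [1.2, 0.9, 0.1]
gripper_width: 85.7
grip_force: 0.0
time_s: 2.15
ee_pos: [577.3, -13.4, 166.2]
eef_rot: [180.0, -0.0, -163.1]
contact_force: [-0.0, 1.2, -0.8]
gripper_width: 85.3
grip_force: 0.0
{'time_s': 2.15, 'qpos': [-7.75, 13.5, -12.67, 63.89, 0.01, -24.65], 'qd': [0.37, -0.23, -0.06, -0.06, -0.18, -0.22], 'effort': [-0.47, -40.41, 28.01, -0.02, -0.01, 0.0], 'ee_pos': [577.27, -13.38, 166.21], 'eef_rot': [179.97, -0.04, -163.1], 'contact_force': [-0.01, 1.18, -0.76], 'wrist_torque': [-0.02, -0.02, 0.05], 'grip_force': 0.0, 'gripper_width': 85.26}
```

View pics/w2.png

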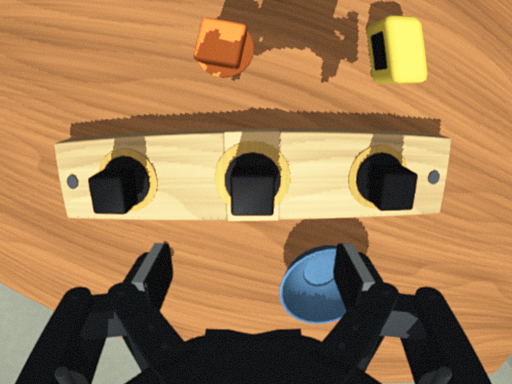

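The wrist view shows the middle peg's head centred at column 253, between the fingers and square to them. Next I'll refine its axis using the wrist depth.

```bash
cat >> h.py <<'E'
from scipy.spatial.transform import Rotation as Ro
def wcloud(d,pos,rot):
    m=bot.camera_model("wrist");K=m["K"];v,u=np.indices(d.shape)
    a=(u-K[0,2])/K[0,0];b=(v-K[1,2])/K[1,1];r=np.hypot(a,b)+1e-9;t=np.tan(r)/r
    c=np.stack([a*t*d,b*t*d,d],-1);T=m["T_tool_cam"]
    return (c@T[:3,:3].T+T[:3,3])@Ro.from_euler("xyz",rot,degrees=True).as_matrix().T+pos
E
python3 - <<'E'
from h import *
z=np.load("w2.npz");p=z["p"];P=wcloud(z["d"],z["pos"],z["rot"])
for u0,u1 in((215,295),(85,160),(345,425)):
    M=np.zeros(p.shape[:2],bool);M[145:222,u0:u1]=1
    M&=(p.max(-1)<60)&(z["d"]>0)
    z0=np.percentile(P[M][:,2],85);q=P[M&(abs(P[...,2]-z0)<4)]
    r=cv2.minAreaRect(q[:,:2].astype(np.float32));print(len(q),np.median(q[:,2]).round(1),r)
h=p.astype(int);v,u=np.nonzero((h[...,0]>150)&(h[...,1]<70)&(h[...,2]<70));print("red",len(u))
E
```

```text
1293 84.5 ((574.9578247070312, -13.511390686035156), (34.028533935546875, 35.55069351196289), 17.095993041992188)
1229 81.3 ((613.5928955078125, -136.0531005859375), (33.88420867919922, 34.82305908203125), 18.882963180541992)
1255 81.2 ((535.8679809570312, 108.99241638183594), (34.06715393066406, 34.643272399902344), 18.1733455657959)
red 0
```

```bash
python3 -m creep '[{"x":0,"y":-0.01,"z":-0.4,"ax":0,"ay":0,"az":0,"grip":1},{"x":0,"y":0,"z":-0.4,"ax":0,"ay":0,"az":0,"grip":1},{"x":0,"y":0,"z":-0.4,"ax":0,"ay":0,"az":0,"grip":1},{"x":0,"y":0,"z":-0.4,"ax":0,"ay":0,"az":0,"grip":1},{"x":0,"y":0,"z":-0.4,"ax":0,"ay":0,"az":0,"grip":1},{"x":0,"y":0,"z":-0.28,"ax":0,"ay":0,"az":0,"grip":1},{"x":0,"y":0,"z":0,"ax":0,"ay":0,"az":0,"grip":1},{"x":0,"y":0,"z":0,"ax":0,"ay":0,"az":0,"grip":1},{"x":0,"y":0,"z":0,"ax":0,"ay":0,"az":0,"grip":1}]' 25; python3 -c "
from bench import bot;s=bot.sense();print(s['wrist_torque'],s['qpos'])"
```

```text
time_s: 3.32
ee_pos: [579.1, -15.1, 53.3]
eef_rot: [-180.0, 0.1, -163.2]
contact_force: [0.0, 0.2, -0.0]
gripper_width: 85.2
grip_force: 0.0
[-0.06575458  0.02184402  0.01241249] [-7.88909898e+00  1.98362946e+01 -1.93724893e+01  5.06790333e+01
  5.77023054e-04 -2.47205116e+01]
```

```bash
python3 -m creep '[{"x":-0.045,"y":0.015,"z":-0.03,"ax":0,"ay":0,"az":0,"grip":0.6},{"x":0,"y":0,"z":0,"ax":0,"ay":0,"az":0,"grip":0.5},{"x":0,"y":0,"z":0,"ax":0,"ay":0,"az":0,"grip":0.45},{"x":0,"y":0,"z":0,"ax":0,"ay":0,"az":0,"grip":0.3},{"x":0,"y":0,"z":0,"ax":0,"ay":0,"az":0,"grip":0.3},{"x":0,"y":0,"z":0,"ax":0,"ay":0,"az":0,"grip":0.3},{"x":0,"y":0,"z":0,"ax":0,"ay":0,"az":0,"grip":0.3}]' 25; python3 -c "
from bench import bot;s=bot.sense();print(s['wrist_torque'],s['qpos'])"
```

```text
time_s: 4.2
ee_pos: [576.0, -14.3, 50.9]
eef_rot: [-180.0, 0.0, -163.2]
contact_force: [0.0, -0.5, 1.2]
gripper_width: 35.5
grip_force: 30.7
[ 0.01403697  0.09805971 -0.00064898] [-7.84952676e+00  1.97925568e+01 -1.97999770e+01  5.04033988e+01
  6.45004813e-04 -2.46791956e+01]
```

```bash
cat > s.sh <<'E'
python3 -c "
from bench import bot;import numpy as np;s=bot.sense();print(s['time_s'],*[np.round(s[k],2) for k in('ee_pos','eef_rot','contact_force','wrist_torque','gripper_width','grip_force')])"
E
python3 -m creep '[{"x":0,"y":0,"z":-0.02,"ax":0,"ay":0,"az":0,"grip":0.3},{"x":0,"y":0,"z":0,"ax":0,"ay":0,"az":0,"grip":0.3}]' >/dev/null; sh s.sh
python3 -m creep '[{"x":0,"y":0,"z":-0.005,"ax":0,"ay":0,"az":-0.6,"grip":0.3},{"x":0,"y":0,"z":0,"ax":0,"ay":0,"az":0,"grip":0.3}]' >/dev/null; sh s.sh
```

```text
4.45 [576.11 -14.32  50.67] [-1.7999e+02  1.0000e-02 -1.6317e+02] [-2.5   0.8   6.53] [ 0.07  0.53 -0.01] 35.48 31.44
4.7 [576.82 -14.39  50.51] [-1.7996e+02  9.0000e-02 -1.6618e+02] [-1.38  0.18  4.94] [ 0.01  0.2  -0.02] 35.69 31.13
```

```bash
python3 -m creep '[{"x":0,"y":0,"z":-0.003,"ax":0,"ay":0,"az":-0.6,"grip":0.3},{"x":0,"y":0,"z":0,"ax":0,"ay":0,"az":0,"grip":0.3}]' >/dev/null; sh s.sh
python3 -m creep '[{"x":0,"y":0,"z":-0.003,"ax":0,"ay":0,"az":-0.6,"grip":0.3},{"x":0,"y":0,"z":0,"ax":0,"ay":0,"az":0,"grip":0.3}]' >/dev/null; sh s.sh
```

```text
4.95 [577.09 -14.37  50.4 ] [-1.7997e+02  1.3000e-01 -1.6917e+02] [-0.84 -0.19  5.33] [0.04 0.12 0.  ] 35.72 31.09
5.2 [577.1  -14.22  50.24] [-1.7999e+02  1.3000e-01 -1.7216e+02] [-0.21  0.16  5.1 ] [0.13 0.12 0.07] 35.59 31.12
```

```bash
python3 -m creep '[{"x":0,"y":0,"z":-0.003,"ax":0,"ay":0,"az":-0.6,"grip":0.3},{"x":0,"y":0,"z":0,"ax":0,"ay":0,"az":0,"grip":0.3}]' >/dev/null; sh s.sh
python3 -m creep '[{"x":0,"y":0,"z":-0.003,"ax":0,"ay":0,"az":-0.6,"grip":0.3},{"x":0,"y":0,"z":0,"ax":0,"ay":0,"az":0,"grip":0.3}]' >/dev/null; sh s.sh
```

```text
5.45 [577.13 -14.15  50.08] [ 1.7999e+02  1.4000e-01 -1.7515e+02] [-0.31  0.94  5.43] [0.15 0.05 0.05] 35.78 31.11
5.7 [577.   -14.15  49.7 ] [ 1.7999e+02  1.2000e-01 -1.7811e+02] [0.31 1.14 5.57] [ 0.25 -0.07  0.08] 35.78 31.06
```

```bash
python3 -m creep '[{"x":0,"y":0,"z":-0.003,"ax":0,"ay":0,"az":-0.6,"grip":0.3},{"x":0,"y":0,"z":0,"ax":0,"ay":0,"az":0,"grip":0.3}]' >/dev/null; sh s.sh
```

```text
5.95 [577.02 -14.19  49.54] [1.7998e+02 1.2000e-01 1.7889e+02] [0.9  1.45 5.17] [ 0.16 -0.06  0.  ] 35.48 31.16
```

```bash
python3 -m creep '[{"x":0,"y":0,"z":-0.004,"ax":0,"ay":0,"az":-0.6,"grip":0.3},{"x":0,"y":0,"z":0,"ax":0,"ay":0,"az":0,"grip":0.3}]' >/dev/null; sh s.sh
python3 -m creep '[{"x":0,"y":0,"z":-0.004,"ax":0,"ay":0,"az":-0.6,"grip":0.3},{"x":0,"y":0,"z":0,"ax":0,"ay":0,"az":0,"grip":0.3}]' >/dev/null; sh s.sh
python3 -m creep '[{"x":0,"y":0,"z":-0.004,"ax":0,"ay":0,"az":-0.6,"grip":0.3},{"x":0,"y":0,"z":0,"ax":0,"ay":0,"az":0,"grip":0.3}]' >/dev/null; sh s.sh
```

```text
6.2 [576.99 -14.23  49.32] [1.7998e+02 1.2000e-01 1.7589e+02] [1.18 0.89 5.32] [ 0.21 -0.04  0.  ] 35.54 31.16
6.45 [576.98 -14.22  49.15] [1.7997e+02 1.1000e-01 1.7289e+02] [0.42 1.35 5.32] [ 0.26 -0.02 -0.01] 35.36 31.18
6.7 [577.02 -14.17  48.98] [1.7996e+02 1.1000e-01 1.6990e+02] [0.58 1.31 6.37] [ 0.17 -0.03  0.05] 35.63 31.21
```

```bash
python3 -m creep '[{"x":0,"y":0,"z":-0.003,"ax":0,"ay":0,"az":-0.6,"grip":0.3},{"x":0,"y":0,"z":0,"ax":0,"ay":0,"az":0,"grip":0.3}]' >/dev/null; sh s.sh
python3 -m creep '[{"x":0,"y":0,"z":-0.004,"ax":0,"ay":0,"az":-0.6,"grip":0.3},{"x":0,"y":0,"z":0,"ax":0,"ay":0,"az":0,"grip":0.3}]' >/dev/null; sh s.sh
python3 -m creep '[{"x":0,"y":0,"z":-0.004,"ax":0,"ay":0,"az":-0.6,"grip":0.3},{"x":0,"y":0,"z":0,"ax":0,"ay":0,"az":0,"grip":0.3}]' >/dev/null; sh s.sh
```

```text
6.95 [576.9  -14.2   48.63] [1.7996e+02 1.0000e-01 1.6692e+02] [0.69 1.66 5.57] [ 0.3  -0.18  0.  ] 35.74 31.08
7.2 [576.87 -14.23  48.44] [1.7996e+02 1.0000e-01 1.6391e+02] [0.92 0.98 4.29] [ 0.24 -0.12  0.05] 35.42 31.17
7.45 [576.87 -14.25  48.24] [1.7996e+02 9.0000e-02 1.6091e+02] [1.28 1.45 5.15] [ 0.25 -0.15  0.03] 35.67 31.19
```

```bash
python3 -m creep '[{"x":0,"y":0,"z":-0.004,"ax":0,"ay":0,"az":-0.6,"grip":0.3},{"x":0,"y":0,"z":0,"ax":0,"ay":0,"az":0,"grip":0.3}]' >/dev/null; sh s.sh
python3 -m creep '[{"x":0,"y":0,"z":-0.004,"ax":0,"ay":0,"az":-0.5,"grip":0.3},{"x":0,"y":0,"z":0,"ax":0,"ay":0,"az":0,"grip":0.3}]' >/dev/null; sh s.sh
```

```text
7.7 [576.89 -14.2   48.07] [1.7995e+02 9.0000e-02 1.5792e+02] [0.65 0.6  5.41] [ 0.24 -0.13  0.03] 35.93 31.2
7.95 [576.93 -14.17  47.95] [1.7993e+02 9.0000e-02 1.5543e+02] [1.08 0.94 6.46] [ 0.27 -0.13  0.  ] 35.47 31.25
```

```bash
python3 -m creep '[{"x":0,"y":0,"z":-0.002,"ax":0,"ay":0,"az":-0.5,"grip":0.3},{"x":0,"y":0,"z":0,"ax":0,"ay":0,"az":0,"grip":0.3}]' >/dev/null; sh s.sh
python3 -m creep '[{"x":0,"y":0,"z":-0.003,"ax":0,"ay":0,"az":-0.4,"grip":0.3},{"x":0,"y":0,"z":0,"ax":0,"ay":0,"az":0,"grip":0.3}]' >/dev/null; sh s.sh
```

```text
8.2 [576.84 -14.17  47.64] [1.7993e+02 8.0000e-02 1.5293e+02] [0.59 2.11 5.33] [ 0.34 -0.2   0.01] 35.69 31.11
8.45 [576.82 -14.15  47.6 ] [1.7993e+02 7.0000e-02 1.5094e+02] [0.06 1.2  6.17] [ 0.3  -0.11 -0.03] 35.54 31.27
```

```bash
python3 -m creep '[{"x":0,"y":0,"z":-0.002,"ax":0,"ay":0,"az":-0.4,"grip":0.3},{"x":0,"y":0,"z":0,"ax":0,"ay":0,"az":0,"grip":0.3}]' >/dev/null; sh s.sh
python3 -m creep '[{"x":0,"y":0,"z":-0.002,"ax":0,"ay":0,"az":-0.4,"grip":0.3},{"x":0,"y":0,"z":0,"ax":0,"ay":0,"az":0,"grip":0.3}]' >/dev/null; sh s.sh
```

```text
8.7 [576.75 -14.22  47.62] [1.7994e+02 7.0000e-02 1.4894e+02] [-0.06  1.27  6.23] [0.32 0.08 0.04] 35.64 31.36
8.95 [576.67 -14.13  47.58] [1.7994e+02 5.0000e-02 1.4695e+02] [0.55 1.6  7.1 ] [0.32 0.02 0.01] 35.53 31.43
```

```bash
python3 -m creep '[{"x":0,"y":0,"z":0,"ax":0,"ay":0,"az":-0.4,"grip":0.3},{"x":0,"y":0,"z":0,"ax":0,"ay":0,"az":0,"grip":0.3}]' >/dev/null; sh s.sh
python3 -m creep '[{"x":0,"y":0,"z":0,"ax":0,"ay":0,"az":-0.4,"grip":0.3},{"x":0,"y":0,"z":0,"ax":0,"ay":0,"az":0,"grip":0.3}]' >/dev/null; sh s.sh
python3 - <<'E'
from h import *
p,d=bot.capture("scene");cv2.imwrite("pics/s3.png",cv2.resize(p[170:270,150:310,::-1],None,fx=5,fy=5,interpolation=2))
E
```

```text
9.2 [576.6  -13.99  47.6 ] [1.7992e+02 4.0000e-02 1.4496e+02] [0.33 1.66 7.17] [0.45 0.04 0.12] 35.33 31.43
9.45 [576.57 -13.87  47.59] [1.7992e+02 3.0000e-02 1.4298e+02] [-0.    2.27  8.25] [0.45 0.1  0.12] 35.86 31.43
```

View pics/s3.png

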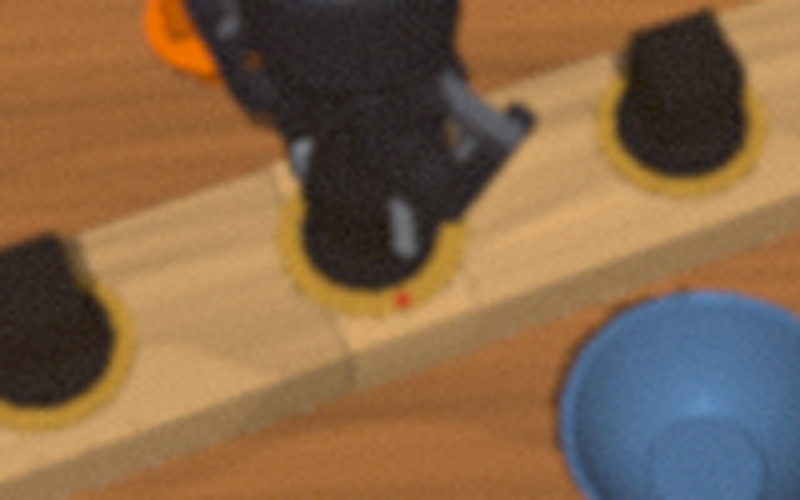

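The scene crop shows the flange down near the collar and the red dot at crop (402,298). I'll compare the dot with where it was at the start.

```bash
cat > red.py <<'E'
from h import *
m=bot.camera_model("scene")
def f(p):
    h=p.astype(float);w=np.clip(h[...,0]-np.maximum(h[...,1],h[...,2])-70,0,None);w[:215]=0;w[245:]=0;w[:,:215]=0;w[:,245:]=0
    v,u=np.indices(w.shape);c=[(u*w).sum()/w.sum(),(v*w).sum()/w.sum()];return c,cast(m,c,34)[0].round(1),(w>0).sum()
print(f(np.load("scene0.npz")["p"]));print(f(bot.capture("scene")[0]))
E
python3 red.py; sh s.sh
python3 -m creep '[{"x":0,"y":0,"z":0,"ax":0,"ay":0,"az":0,"grip":0.3}]' >/dev/null; sh s.sh
```

```text
([np.float64(230.04516129032257), np.float64(229.4967741935484)], array([608.5,  -4.3,  34. ]), np.int64(8))
([np.float64(230.03954802259886), np.float64(229.45762711864407)], array([608.4,  -4.3,  34. ]), np.int64(9))
9.55 [576.58 -13.88  47.61] [1.7992e+02 3.0000e-02 1.4299e+02] [0.64 2.03 7.46] [0.42 0.06 0.12] 35.61 31.43
9.675 [576.58 -13.9   47.6 ] [1.7992e+02 3.0000e-02 1.4299e+02] [1.59 2.49 7.89] [0.49 0.11 0.18] 35.89 31.43
```

```bash
python3 -m creep '[{"x":0,"y":0,"z":0,"ax":0,"ay":0,"az":-0.3,"grip":0.3},{"x":0,"y":0,"z":0,"ax":0,"ay":0,"az":0,"grip":0.3}]' >/dev/null; sh s.sh;sh s.sh
python3 -m creep '[{"x":0,"y":0,"z":0,"ax":0,"ay":0,"az":0,"grip":0.3}]' >/dev/null; sh s.sh
```

```text
9.925 [576.52 -13.8   47.58] [1.7991e+02 2.0000e-02 1.4150e+02] [0.13 2.48 7.59] [0.51 0.09 0.22] 35.76 31.43
9.925 [576.52 -13.8   47.58] [1.7991e+02 2.0000e-02 1.4150e+02] [0.13 2.48 7.59] [0.51 0.09 0.22] 35.76 31.43
10.05 [576.56 -13.79  47.58] [1.7991e+02 2.0000e-02 1.4150e+02] [-0.58  2.61  7.9 ] [0.52 0.09 0.22] 35.87 31.43
```

The torque now builds springily (0.12 to 0.22 N m) and the height has gone flat after 3.1 mm and about 0.9 rad. The collar hasn't moved, so the peg is home. I'll release and back off.

```bash
python3 -m creep '[{"x":0,"y":0,"z":0,"ax":0,"ay":0,"az":0,"grip":0.6},{"x":0,"y":0,"z":0,"ax":0,"ay":0,"az":0,"grip":0.8},{"x":0,"y":0,"z":0,"ax":0,"ay":0,"az":0,"grip":0.9},{"x":0,"y":0,"z":0,"ax":0,"ay":0,"az":0,"grip":0.9},{"x":0,"y":0,"z":0.1,"ax":0,"ay":0,"az":0,"grip":0.9},{"x":0,"y":0,"z":0.4,"ax":0,"ay":0,"az":0,"grip":0.9},{"x":0,"y":0,"z":0.7,"ax":0,"ay":0,"az":0,"grip":0.9},{"x":0,"y":0,"z":0.8,"ax":0,"ay":0,"az":0,"grip":0.9},{"x":0,"y":0,"z":0.8,"ax":0,"ay":0,"az":0,"grip":0.9}]'
python3 -m creep '[{"x":-0.8,"y":0,"z":0.3,"ax":0,"ay":0,"az":0,"grip":0.9},{"x":-0.8,"y":0,"z":0.3,"ax":0,"ay":0,"az":0,"grip":0.9},{"x":-0.8,"y":0,"z":0,"ax":0,"ay":0,"az":0,"grip":0.9},{"x":-0.8,"y":0,"z":0,"ax":0,"ay":0,"az":0,"grip":0.9},{"x":0,"y":0,"z":0,"ax":0,"ay":0,"az":0,"grip":0.9},{"x":0,"y":0,"z":0,"ax":0,"ay":0,"az":0,"grip":0.9}]'
python3 red.py
python3 - <<'E'
from h import *
p,d=bot.capture("scene");m=bot.camera_model("scene");P=cloud(m,d);cv2.imwrite("pics/s4.png",p[...,::-1])
P0=cloud(m,np.load("scene0.npz")["d"]);p0=np.load("scene0.npz")["p"]
for nm,Q,I in(("before",P0,p0),("after",P,p)):
  for c in((223,207),(158,232),(287,187)):
    M=np.zeros(d.shape,bool);M[c[1]-22:c[1]+14,c[0]-20:c[0]+20]=1;M&=(I.max(-1)<75)&(abs(Q[...,2]-84)<7)
    print(nm,c,M.sum(),np.median(Q[M],0).round(1))
E
```

```text
time_s: 11.18
ee_pos: [575.8, -14.3, 188.4]
eef_rot: [180.0, 0.0, 141.3]
contact_force: [0.7, 0.2, -0.4]
gripper_width: 77.1
grip_force: 0.0
time_s: 11.92
ee_pos: [416.8, -14.5, 217.4]
eef_rot: [179.9, 0.1, 141.3]
contact_force: [0.2, -0.7, -0.4]
gripper_width: 76.7
grip_force: 0.0
([np.float64(230.04516129032257), np.float64(229.4967741935484)], array([608.5,  -4.3,  34. ]), np.int64(8))
([np.float64(229.98192771084337), np.float64(229.53012048192772)], array([608.6,  -4.4,  34. ]), np.int64(8))
before (223, 207) 317 [583.  -14.3  85.5]
before (158, 232) 336 [ 620.7 -136.2   82.2]
before (287, 187) 262 [542.7 109.1  81.7]
after (223, 207) 295 [582.1 -13.4  82. ]
after (158, 232) 333 [ 620.9 -136.1   82. ]
after (287, 187) 265 [543.  109.   81.9]
```

View pics/s4.png

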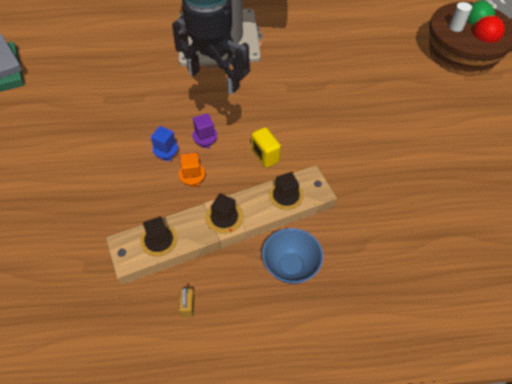

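The scene shows the gripper clear of everything and the middle peg (224,212) level with the fitted pegs, its top at 82.0. The red dot hasn't moved, so I'm handing in.

```bash
python3 -c "
from bench import bot;print(bot.job_done())"
```

```text
the job is handed in; nothing more can be done
None
```

The middle peg, which had already dropped into its thread, is screwed home: its top is now level with the fitted pegs at 82 mm, the collar's red dot has not moved, the gripper is clear, and the job is handed in.

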